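Load a spare hot bar into the alignment jig

TASK

Load the spare copper hot bar into the alignment jig: draw the jig's push slide back, lay the bar flat and lengthwise in the wide mouth between the converging guides, blade strip up and either end first, then push the slide up behind it until the guides have centred the bar and it is held firmly between the slide and the sprung end stop. Be gentle with the spring: clearly compressed, but never driven solid. Leave the slide where it holds the bar, and do not disturb the other things on the bench.

Things in the scene. Friction and masses are not known exactly. Their poses are not given: they have to be found in the camera images.
- hot_bar: Spare hot bar: copper bar with a thin grey blade strip along its top, lying on the worktop left of centre. Solid bar 84 mm long (its y), 18 mm wide (x = -8 to +10 mm), 16 mm high (z = 0 to 16 mm); the strip on top, up to 22 mm high, gives no hold. 0.12 kg. Origin in the underside, z up.
- bar_mid (a point): Centre of the solid copper bar, 8 mm above its underside; axes as the bar's.
- jig: Alignment jig, bolted down on the robot's right: blue-grey plate 268 mm long (x = -130 to 138 mm) and 96 mm wide (y), 12 mm thick, black T-slot along its middle. Origin on its underside, on the worktop; x is the way the bar is pushed (towards the end stop), z up. The bar slides on its top, z = 12 mm. Axes of the points on it are the same.
- mouth (a point): On the jig's plate, middle of the guides' wide mouth (jig x = 30 mm). Two steel guides, 14 mm high, mirror each other about the centre line: 54 mm apart here, they converge to 20.4 mm apart at jig x = 62 mm, then run parallel to x = 101 mm. The plate is free of guides 3 mm before this point (jig x below 27 mm).
- stop_zone (a point): In the channel at jig x = 90 mm, 21 mm over the worktop: middle of where the sprung end stop's tip may be, x = 79 to 101 mm (clamped as the last job needed, not measured). Steel pin, 13 mm across; gives 4 N per mm, solid after 3 mm (12 N). 6 to 8 N holds the bar well; under 3 N it is loose, over 16 N damages the stop. A loaded bar's centre is at x = 37 to 62 mm.
- push_slide: Push slide: dark steel block on the plate, 38 mm wide, top 22 mm over the plate, with a red push plate. Origin: on the plate's top under the pusher face that meets the bar's end; axes as the jig's; the block reaches 60 mm back. White jaws flare 14 mm ahead of the face, 20 to 44 mm apart, to catch the bar's end. Origin runs from jig x = -75 mm (fully back) to +21; starts at -20 to +10. A brake drags at 10 N in motion and holds up to 10 N.
- red_plate (a point): Middle of the slide's upright red push plate, 40 mm behind the pusher face and 37 mm over the jig's plate. It is 8 mm thick (x), 36 mm wide (y) and rises from the block to 55.5 mm over the jig's plate. Push its back to send the slide forward, its front to draw it back.
- reel_c: Bystander: reel of orange film with blue flanges, 68 mm across, 13 mm high, lying flat; origin under its centre.
- conn_box: Bystander: black connector box with a white cover, 44 x 62 x 30 mm; origin under its centre.
- clip_tin: Bystander: shallow round grey tin, 55 mm across, 16 mm high; origin under its centre.
- weight: Bystander: small brass test weight with a knob, 22 mm across, 36 mm high; origin under its centre.
Things that resemble listed ones, but are neither listed nor needed, are in the scene too. What is shaped like the hot_bar but green is not meant.

How it is judged:
On the way, in this order (a step that is already met when the one before it is completed fails the run):
1. the push slide has been drawn back so that the bar fits into the mouth (pusher face at x < -35 mm in the jig's frame) (x of push_slide in the frame of jig below -0.035 m), for 0.1 s.
2. the bar lies flat on the plate ahead of the slide with its front end between the converging guides (x of bar_mid in the frame of jig between -0.03 and 0.031 m and y of bar_mid in the frame of jig between -0.016 and 0.016 m and z of bar_mid in the frame of jig between 0.016 and 0.0235 m and angle between the y axis of hot_bar and the x axis of jig, either way round below 0.35 rad and angle between hot_bar's own z axis and vertical below 0.1 rad), for 0.2 s.
At the end, for the whole second after the job is handed in: Bar flat in the channel, strip up, at rest: centre within 3 mm of the jig's centre line and 34 to 65 mm ahead of its origin, in line within 0.05 rad; the slide, let go, presses its end with 3 to 14 N; bystanders within 15 mm of their places (x of bar_mid in the frame of jig between 0.034 and 0.065 m and y of bar_mid in the frame of jig between -0.003 and 0.003 m and z of bar_mid in the frame of jig between 0.017 and 0.0225 m and angle between the y axis of hot_bar and the x axis of jig, either way round below 0.05 rad and angle between hot_bar's own z axis and vertical below 0.06 rad and contact force between hot_bar and push_slide between 3 and 14 N and linear speed of each of hot_bar, push_slide below 0.01 m/s and distance of each of reel_c, conn_box, clip_tin, weight from where it was at the start of the episode below 0.015 m); the robot touches nothing.
It fails at once if the bar is driven against the stop with more than 16 N (the spring goes solid) (contact force between hot_bar and push_slide above 16 N).
It fails at once if a bystander is moved by more than 15 mm (distance of any of reel_c, conn_box, clip_tin, weight from where it was at the start of the episode above 0.015 m).
It also fails if it takes over 72 s, if anything falls off the work surface, if the arm or the gripper's body presses on something with over 40 N, if the wrist force passes 120 N, or if a joint passes its speed limit or range.

ROBOT

A 7-joint arm with a two-finger parallel gripper is mounted at the origin on a cart in front of the work surface, level with it; the furniture and walls round the work are solid. World frame = base frame: x ahead of the robot, y to its left, z up, the work surface at z = 0. Lengths are in m, angles in rad, forces in N, time in s.
With the tool pointing down it reaches from about 0.4 to 0.875 m from the base axis. Payload 19.3 kg.
Tool frame: the origin (TCP) lies midway between the tips of the shut fingers; the grasp point (between the pads) lies 19 mm behind it; z points along the fingers, x is the direction in which the jaws open and shut, and the axes are right-handed (so a half turn about z gives the same grasp; the last joint's range is limited). The gripper opens to 85 mm and grips with 20 to 120 N. Pads are 22 mm wide; open, the fingers measure 114 mm over their backs; the gripper's body (76 mm by 85 mm) begins 54 mm behind the grasp point. The pads swing forward as they close: fully open they stand 13 mm farther back than shut.
Start: joints at [1.13, 0.521, -0.036, 1.599, 0.021, 1.021, -0.113], TCP at [0.226, -0.583, 0.231] pointing down, gripper open.
Joint ranges: [-2.91, 2.91], [-0.3, 2.13], [-1.5, 1.42], [0.17, 2.43], [-1.26, 4.41], [0.16, 1.93], [-2.52, 2.52]. Speed limits (rad/s): [1.89, 1.89, 2.39, 2.39, 3.01, 3.01, 3.01].

INTERFACE

Orientations are given as a unit quaternion [w, x, y, z].
In Python, from station import r, optics, ticket gives the robot as it stands.
- The arm moves only by the tool send_rows, never from a script. Its argument "motion" is a list that holds one entry, the list of rows, each a list of 5 numbers: the gripper command: -1 is fully open, 1 is shut, values between are in proportion, then the shift along the world's x, y, z normalised to -1 to 1, where 1 is 1 m, then the turn about the world's z normalised to -1 to 1, where 1 is pi rad. A call has 1 to 12 rows; each row is the pose to reach, as a shift and turn from the pose commanded when the call began, turning the shorter way round; what a row does not reach only later rows make up. A row lasts 1/12 s, in which the tool goes at most 41.7 mm and 7.16 degrees, less where a joint would pass 70% of its speed; a pose out of reach is approached as far as the arm can. A call with a number of a shift or a turn outside -1 to 1 is refused whole. A call with a gripper value outside its range is refused whole. The fingers move at their own pace and stop on an object; "newtons" is the grip in N (left out, the last holds). Time passes only in rows, so rows that repeat a pose let the fingers close. It gives the time, the measured TCP pose, the force and the opening at its end, in the units of the state.
- r.read_state(): the state, without advancing time (a new reading comes with each control period).
- optics.get_image(name): name is "scene" or "top"; returns a dict with "image" (400x640x3 uint8, red, green, blue), "z_map" (400x640 float32, m along the optical axis (not along the pixel's ray), 0 where there is no reading), "vertical_fov" (degrees; the focal length in pixels is half the picture's height over the tangent of half this angle, whatever the lens; pixels are square), "cx", "cy" (the principal point, pixels), "D" ([k1, k2, p1, p2, k3] as OpenCV has them; the pictures are not rectified), "extrinsics" (4x4, takes a point from camera to world coordinates). Camera axes: x right, y up, looking along -z (the intrinsics and any distortion apply to the point x, -y, -z); pixel columns grow to the right and rows downward; lengths in m; the calibration is good to about 2 mm. A picture is of the moment at which its call begins.
- ticket.close_job(): hands the job in, once; it reports no verdict.
The state is a dict: "t": time; "joint_pos": joint angles; "joint_vel": joint speeds; "joint_torque": joint torques, N m; "tool_pos": TCP position; "tool_rot": TCP orientation; "wrist_force": force on the tool from outside, world axes, zero at the start; "ft_torque": the same for the moment, N m; "finger_gap": finger opening in m.
Only numpy, scipy, OpenCV 4.12 (cv2) and the standard library are available. Lean on these libraries where they do the work, as an engineer would, in place of code of your own. Each camera call takes 0.05 s, during which the arm holds its last target.

## Working session

There is one attempt and no reset: what is moved stays moved. The work goes in short steps, Python scripts to look and compute and a tool call to move; the robot and the scene stay as the last step left them, time stands still between calls to the robot, and variables do not carry over. Pictures are saved under pics/ and viewed, and the job is handed in when it is done.

Besides the shell and the picture viewer there is one more tool, called after "Emit:" by a JSON object that holds its "api" and its "payload", one argument or row to a line. send_rows: Moves the arm, as the interface text tells. Its arguments: {"type":"object","properties":{"motion":{"type":"array","items":{"type":"array","items":{"type":"array","items":{"type":"number"}}}},"newtons":{"type":"number"}},"required":["motion"]}

```bash
ls; mkdir -p pics; cat > h.py <<'E'
import numpy as np, cv2
from station import r, optics, ticket
def cam(name):
    d=optics.get_image(name); H,W=d["image"].shape[:2]
    f=H/2/np.tan(np.radians(d["vertical_fov"])/2)
    d["K"]=np.array([[f,0,d["cx"]],[0,f,d["cy"]],[0,0,1]]); d["D"]=np.array(d["D"],float); d["E"]=np.array(d["extrinsics"])
    return d
def ray(d,px):
    px=np.array(px,float).reshape(-1,1,2)
    u=cv2.undistortPoints(px,d["K"],d["D"]).reshape(-1,2)
    v=np.c_[u[:,0],-u[:,1],-np.ones(len(u))]
    return d["E"][:3,3], v@d["E"][:3,:3].T, v
def onplane(d,px,z):
    o,v,_=ray(d,px); return o+v*((z-o[2])/v[:,2])[:,None]
def bydepth(d,px):
    o,v,_=ray(d,px); p=np.array(px,int).reshape(-1,2)
    return o+v*d["z_map"][p[:,1],p[:,0]][:,None]
def proj(d,P):
    P=np.array(P,float).reshape(-1,3); q=(P-d["E"][:3,3])@d["E"][:3,:3]
    q=q*[1,-1,-1]
    return cv2.projectPoints(q,np.zeros(3),np.zeros(3),d["K"],d["D"])[0].reshape(-1,2)
def save(im,n): cv2.imwrite("pics/"+n,im[...,::-1])
E
python3 - <<'E'
from h import *
for n in("scene","top"):
    d=cam(n); save(d["image"],n+"0.png"); print(n,d["E"].round(3).tolist(),d["K"][0,0],d["D"])
print(r.read_state())
E
```

```text
pics
scene [[-0.501, 0.397, -0.769, -0.532], [-0.866, -0.226, 0.447, 0.655], [0.003, 0.889, 0.457, 0.72], [0.0, 0.0, 0.0, 1.0]] 465.45350020478895 [-0.13632996  0.          0.          0.          0.        ]
top [[0.013, 0.998, -0.06, 0.479], [-1.0, 0.013, 0.004, 0.021], [0.004, 0.06, 0.998, 1.554], [0.0, 0.0, 0.0, 1.0]] 467.98201355293276 [0.00652351 0.         0.         0.         0.        ]
{'t': 0.1, 'joint_pos': array([ 1.1298215 ,  0.52194275, -0.03634092,  1.59986148,  0.02120045,
        1.0211091 , -0.11283618]), 'joint_vel': array([-0.00046595, -0.00271799,  0.00074483, -0.00056402,  0.00216106,
       -0.00071216, -0.00031113]), 'joint_torque': array([ 6.48925896e-03, -9.28491640e+01,  1.98536910e+00, -3.70534050e+01,
        1.82916736e-02,  5.35505736e-03,  7.13955478e-05]), 'tool_pos': array([ 0.22634695, -0.5822972 ,  0.23082246]), 'tool_rot': array([-2.40253965e-04,  8.25319054e-01, -5.64666486e-01, -4.01497791e-04]), 'wrist_force': array([ 0.0764753 ,  0.3720575 , -0.00140008]), 'ft_torque': array([-0.0207051 ,  0.01324881, -0.03453702]), 'finger_gap': 0.08536808627808995}
```

View pics/scene0.png

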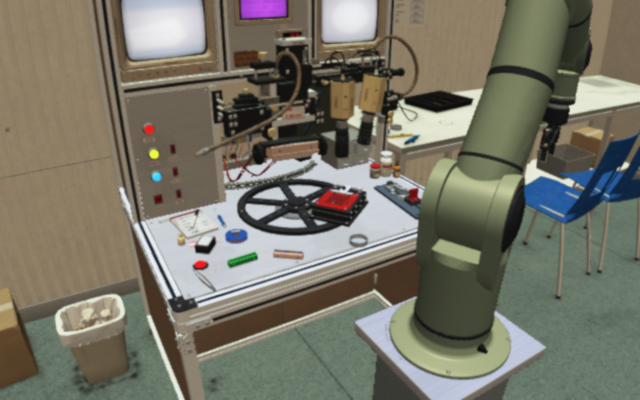

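View pics/top0.png

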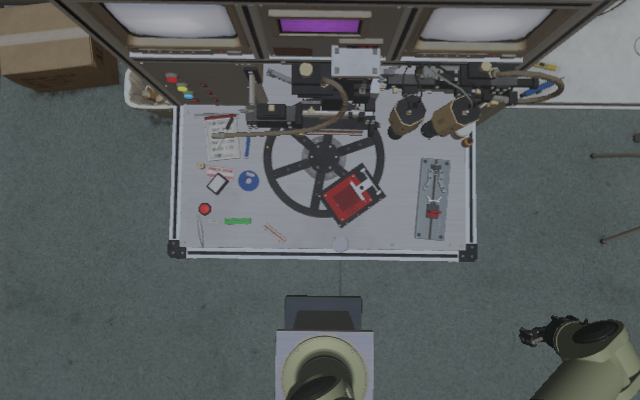

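The top view shows the copper bar at about (274,232), a green lookalike at (238,221), the jig at (433,200) with the red push plate at (433,212), a reel at (248,181), a box at (217,184), a tin at (340,243) and a weight at about (201,166). Things that could be taken for the bar are the green bar (scene 242,260; top 238,221) and the copper bar (scene 288,254; top 274,232). I choose the copper one and check it in crops.

```bash
python3 - <<'E'
from h import *
d=cam("top"); im=d["image"]
a=cv2.resize(im[205:255,220:300],None,fx=7,fy=7,interpolation=cv2.INTER_CUBIC); 
save(a,"barcrop.png")
b=cv2.resize(im[150:250,400:465],None,fx=6,fy=6,interpolation=cv2.INTER_CUBIC)
save(b,"jigcrop.png")
s=cam("scene")["image"]
save(cv2.resize(s[160:280,170:430],None,fx=3,fy=3,interpolation=cv2.INTER_CUBIC),"scenecrop.png")
E
```

```text
(no output)
```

View pics/barcrop.png

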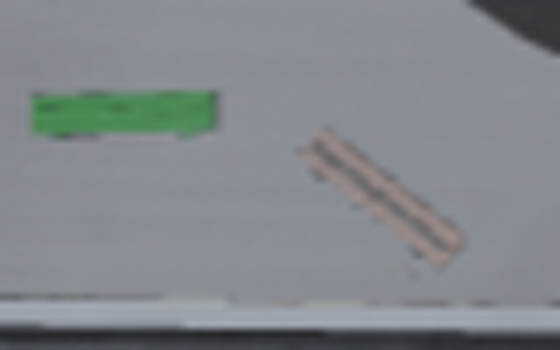

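View pics/jigcrop.png

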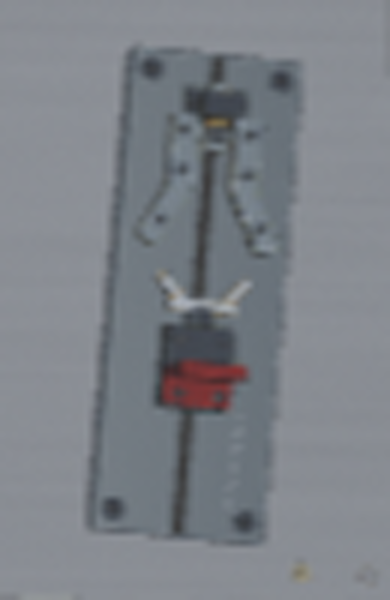

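View pics/scenecrop.png

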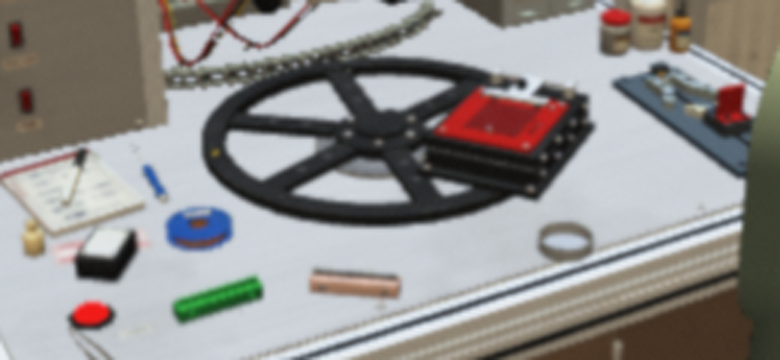

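```bash
python3 - <<'E'
from h import *
d=cam("top"); im=d["image"]
hsv=cv2.cvtColor(im,cv2.COLOR_RGB2HSV)
print("plate px",im[225,425],hsv[225,425],"table",im[200,405],hsv[200,405], "bar",im[231,275-1],hsv[231,272])
roi=np.zeros(im.shape[:2],np.uint8); roi[150:248,405:460]=1
g=cv2.cvtColor(im,cv2.COLOR_RGB2GRAY)
for th in (118,125,132):
    m=((g<th)&(roi>0)).astype(np.uint8)
    m=cv2.morphologyEx(m,cv2.MORPH_OPEN,np.ones((3,3)))
    cs,_=cv2.findContours(m,cv2.RETR_EXTERNAL,cv2.CHAIN_APPROX_NONE)
    c=max(cs,key=cv2.contourArea)
    P=onplane(d,c.reshape(-1,2),0.012)
    R=cv2.minAreaRect((P[:,:2]*1000).astype(np.float32)); print(th,R)
# bar
b=im.astype(int); m=((b[...,0]-b[...,2]>18)&(b[...,0]>b[...,1]+10)).astype(np.uint8); 
m2=np.zeros_like(m); m2[215:250,258:292]=m[215:250,258:292]
m2=cv2.morphologyEx(m2,cv2.MORPH_CLOSE,np.ones((3,3)))
cs,_=cv2.findContours(m2,cv2.RETR_EXTERNAL,cv2.CHAIN_APPROX_NONE)
c=max(cs,key=cv2.contourArea); P=onplane(d,c.reshape(-1,2),0.016)
print("bar top",cv2.minAreaRect((P[:,:2]*1000).astype(np.float32)), len(c))
s=cam("scene"); b=s["image"].astype(int); m=((b[...,0]-b[...,2]>25)&(b[...,0]>b[...,1]+15)).astype(np.uint8)
m2=np.zeros_like(m); m2[240:270,265:312]=m[240:270,265:312]
cs,_=cv2.findContours(m2,cv2.RETR_EXTERNAL,cv2.CHAIN_APPROX_NONE)
c=max(cs,key=cv2.contourArea); print("scene bbox",cv2.boundingRect(c))
ys,xs=np.nonzero(m2); P=bydepth(s,np.c_[xs,ys]); print(np.percentile(P,[2,50,98],axis=0).round(4))
# red plate (scene depth)
m2=np.zeros_like(m); m2[185:215,400:425]=((b[...,0]>100)&(b[...,1]<70))[185:215,400:425]
ys,xs=np.nonzero(m2);P=bydepth(s,np.c_[xs,ys]); print("red",len(xs),np.percentile(P,[2,50,98],axis=0).round(4))
E
```

```text
plate px [112 121 128] [103  32 128] table [140 144 150] [108  17 150] bar [148 135 134] [140   7 113]
118 ((585.9339599609375, -361.4837646484375), (93.0158462524414, 270.9672546386719), 89.80171966552734)
125 ((586.3944091796875, -351.2131652832031), (100.6072006225586, 269.8067626953125), 85.40217590332031)
132 ((586.3675537109375, -351.9424133300781), (102.97179412841797, 270.26220703125), 85.037841796875)Traceback (most recent call last):
  File "<stdin>", line 19, in <module>
ValueError: max() iterable argument is empty
```

```bash
python3 - <<'E'
from h import *
d=cam("top"); im=d["image"]
# plate edges: sub-pixel gradient along rows / cols then line fit in world
g=cv2.GaussianBlur(cv2.cvtColor(im,cv2.COLOR_RGB2GRAY).astype(np.float32),(0,0),0.6)
lab=cv2.cvtColor(im,cv2.COLOR_RGB2LAB).astype(float)
ax=np.array([np.cos(-.08),np.sin(-.08)]); 
for th in(125,132):
    pts={k:[] for k in "LRTB"}
    def cross(v,a,th): # first index going outwards where exceeds
        pass
    for row in range(165,236):
        v=g[row]; 
        # left edge: from table col 405 rightwards
        i=next(i for i in range(404,440) if v[i]<th); pts["L"].append((i-1+(v[i-1]-th)/(v[i-1]-v[i]),row))
        i=next(i for i in range(462,430,-1) if v[i]<th); pts["R"].append((i+1-(v[i+1]-th)/(v[i+1]-v[i]),row))
    for col in range(424,446):
        v=g[:,col]
        i=next(i for i in range(150,180) if v[i]<th); pts["T"].append((col,i-1+(v[i-1]-th)/(v[i-1]-v[i])))
    for col in range(418,441):
        v=g[:,col]
        i=next(i for i in range(248,225,-1) if v[i]<th); pts["B"].append((col,i+1-(v[i+1]-th)/(v[i+1]-v[i])))
    for k,p in pts.items():
        P=onplane(d,p,0.012)[:,:2]*1000
        l=cv2.fitLine(P.astype(np.float32),cv2.DIST_HUBER,0,.01,.01).ravel()
        print(th,k,l.round(3), "ang",np.degrees(np.arctan2(l[1],l[0])).round(2))
b=im.astype(int); 
for t in (4,8,12):
  m=((b[...,0]-b[...,2])>t).astype(np.uint8)
  m2=np.zeros_like(m); m2[218:248,258:292]=m[218:248,258:292]
  m2=cv2.morphologyEx(m2,cv2.MORPH_CLOSE,np.ones((3,3)))
  cs,_=cv2.findContours(m2,cv2.RETR_EXTERNAL,cv2.CHAIN_APPROX_NONE)
  if not cs: continue
  c=max(cs,key=cv2.contourArea); P=onplane(d,c.reshape(-1,2),0.016)
  ys,xs=np.nonzero(m2); Q=onplane(d,np.c_[xs,ys],.016)
  print("bar top",t,cv2.minAreaRect((P[:,:2]*1000).astype(np.float32)), len(c),Q.mean(0))
s=cam("scene"); b=s["image"].astype(int); m=((b[...,0]-b[...,2]>25)&(b[...,0]>b[...,1]+15)).astype(np.uint8)
m2=np.zeros_like(m); m2[240:270,265:312]=m[240:270,265:312]
ys,xs=np.nonzero(m2); P=bydepth(s,np.c_[xs,ys]); print(len(xs),np.percentile(P,[2,50,98],axis=0).round(4))
top=P[P[:,2]>0.012]; print(len(top), cv2.minAreaRect((P[:,:2]*1000).astype(np.float32)))
m2=np.zeros_like(m); m2[180:215,398:425]=((b[...,0]>90)&(b[...,1]<70))[180:215,398:425]
ys,xs=np.nonzero(m2);P=bydepth(s,np.c_[xs,ys]); print("red",len(xs),np.percentile(P,[2,50,98],axis=0).round(4))
E
```

```text
125 L [ 9.96000e-01 -8.80000e-02  5.78730e+02 -3.00414e+02] ang -5.06
125 R [ 9.96000e-01 -8.70000e-02  5.93931e+02 -4.02286e+02] ang -5.01
125 T [ 8.90000e-02  9.96000e-01  7.20574e+02 -3.66264e+02] ang 84.88
125 B [ 9.20000e-02  9.96000e-01  4.51585e+02 -3.39725e+02] ang 84.72
132 L [ 9.96000e-01 -8.80000e-02  5.65132e+02 -2.97816e+02] ang -5.05
132 R [ 9.96000e-01 -8.50000e-02  5.55145e+02 -4.01072e+02] ang -4.86
132 T [ 8.00000e-02  9.97000e-01  7.22298e+02 -3.63277e+02] ang 85.39
132 B [ 9.50000e-02  9.95000e-01  4.50462e+02 -3.39724e+02] ang 84.52
bar top 4 ((467.3596496582031, 166.9659881591797), (85.20426940917969, 17.95225715637207), 52.76019287109375) 48 [0.46698488 0.16662351 0.016     ]
bar top 8 ((466.85791015625, 166.20945739746094), (79.49024200439453, 17.227214813232422), 53.5068359375) 46 [0.46667773 0.16557976 0.016     ]
bar top 12 ((467.18194580078125, 166.44503784179688), (78.97834777832031, 14.781148910522461), 52.25785446166992) 50 [0.46643006 0.16526252 0.016     ]
178 [[0.4363 0.1408 0.0031]
 [0.4615 0.1726 0.014 ]
 [0.4872 0.2057 0.0201]]
110 ((-35.508544921875, 392.0190124511719), (81.11264038085938, 1120.9781494140625), 66.26243591308594)
red 95 [[ 0.5244 -0.3598  0.0325]
 [ 0.538  -0.3431  0.0458]
 [ 0.5445 -0.327   0.0673]]
```

```bash
python3 - <<'E'
from h import *
d=cam("top"); im=d["image"]; b=im.astype(int)
O=np.array([.582,-.3515]);u=np.array([np.cos(np.radians(-5)),np.sin(np.radians(-5))]);n=np.array([-u[1],u[0]])
def J(P): q=np.atleast_2d(P)[:,:2]-O; return np.c_[q@u,q@n]*1000
m=np.zeros(im.shape[:2],np.uint8); m[195:230,420:450]=((b[...,0]>b[...,1]+40))[195:230,420:450]
ys,xs=np.nonzero(m); 
P=bydepth(d,np.c_[xs,ys]); j=J(P); hi=P[:,2]>.055
print("red n",len(xs),hi.sum(),"z",np.percentile(P[:,2],[5,50,95]))
print("top strip jig mean",J(onplane(d,np.c_[xs,ys],.0675))[hi].mean(0),np.ptp(J(onplane(d,np.c_[xs,ys],.0675))[hi],axis=0))
# T-slot: dark centre per row
g=cv2.cvtColor(im,cv2.COLOR_RGB2GRAY)
for row in list(range(184,196,2))+list(range(222,238,2)):
    seg=slice(426,442); c=np.arange(426,442); w=np.clip(100-g[row,seg].astype(float),0,None)
    if w.sum()>20: print(row,J(onplane(d,[(w@c/w.sum(),row)],.010)).round(1), end=";")
print()
# jaws/white
m=np.zeros(im.shape[:2],np.uint8); m[190:206,420:450]=(g>165)[190:206,420:450]
ys,xs=np.nonzero(m); print("white jaws",J(onplane(d,np.c_[xs,ys],.03)).round(0).tolist())
# rail heights near bar: depth world grid
for px in [(255,240),(255,246),(255,250),(255,253),(285,246),(285,250),(285,254)]: print(px,bydepth(d,[px]).round(3),end=" ")
save(cv2.resize(im[150:250,400:465],None,fx=6,fy=6,interpolation=cv2.INTER_NEAREST),"jignn.png")
np.save("top0.npy",im)
E
```

```text
red n 64 23 z [0.02965712 0.03725763 0.07111969]
top strip jig mean [-40.06359879   0.41737065] [ 6.66053058 31.92495823]
184 [[53.7 -3. ]];186 [[46.3  4.5]];188 [[40.6 -5.7]];190 [[ 34.4 -10.9]];192 [[26.8 -1.8]];194 [[20.2 -1.9]];222 [[-72.9  -1.8]];224 [[-79.5  -2. ]];226 [[-86.1  -2.1]];228 [[-92.8  -1.6]];230 [[-99.4  -1.8]];232 [[-106.    -1.9]];234 [[-112.6   -1.9]];236 [[-116.9  -25.2]];
white jaws [[-3.0, 14.0], [-2.0, 10.0], [-2.0, 7.0], [-3.0, -13.0]]
(255, 240) [[0.443 0.231 0.007]] (255, 246) [[0.423 0.231 0.003]] (255, 250) [[ 0.409  0.231 -0.001]] (255, 253) [[0.4   0.23  0.003]] (285, 246) [[0.424 0.132 0.003]] (285, 250) [[ 0.411  0.132 -0.003]] (285, 254) [[ 0.397  0.132 -0.004]]
```

Emit:
{"api": "send_rows", "payload": {
  "motion": [
    [[1,0.034,0.023,0,-0.012],[1,0.068,0.046,0,-0.024],[1,0.101,0.07,0,-0.036],[1,0.135,0.093,0,-0.049],[1,0.169,0.116,0,-0.061],[1,0.203,0.139,0,-0.073],[1,0.237,0.162,0,-0.085],[1,0.27,0.186,-0.02,-0.097],[1,0.304,0.209,-0.05,-0.109],[1,0.338,0.232,-0.08,-0.13],[1,0.338,0.232,-0.11,-0.146],[1,0.338,0.232,-0.11,-0.146]]
  ],
  "newtons": 30
}}

```text
t: 1.4
tool_pos: [0.5655, -0.3452, 0.1151]
tool_rot: [-0.0, -0.676, 0.737, 0.003]
wrist_force: [-1.3, 0.5, -0.5]
finger_gap: 0.0001
```

Emit:
{"api": "send_rows", "payload": {
  "motion": [
    [[1,0,0,0,0],[1,0,0,0,0]]
  ]
}}

```text
t: 1.57
tool_pos: [0.564, -0.3516, 0.122]
tool_rot: [-0.0, -0.675, 0.737, -0.0]
wrist_force: [-0.1, -1.0, 0.9]
finger_gap: 0.0001
```

```bash
python3 - <<'E'
from h import *
s=r.read_state(); print(s["tool_pos"],s["wrist_force"])
a=cam("top")["image"]; c=cam("scene")["image"]
A=cv2.resize(a[140:260,380:480],None,fx=4,fy=4,interpolation=cv2.INTER_CUBIC)
B=cv2.resize(c[130:250,340:440],None,fx=4,fy=4,interpolation=cv2.INTER_CUBIC)
save(np.hstack([A,B]),"m1.png")
E
```

```text
[ 0.56397866 -0.35155319  0.12201901] [-0.05953154 -1.00772401  0.86782367]
```

View pics/m1.png

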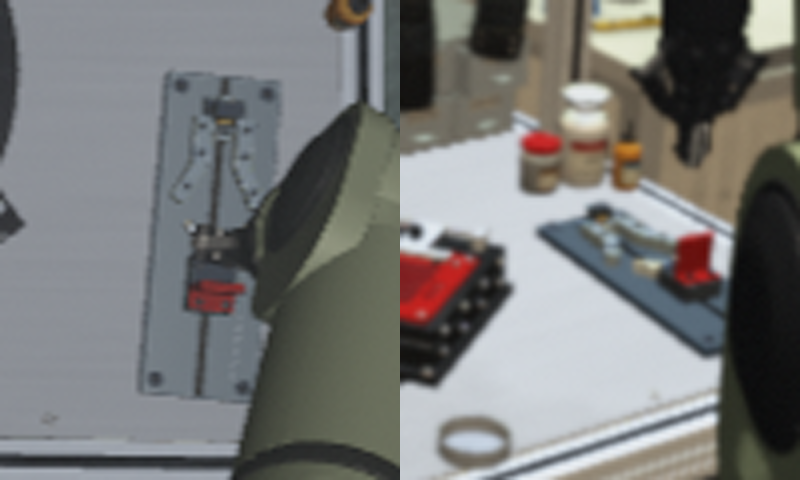

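Top view (left half): gripper is over the block, just ahead of the red plate. I'm going down between the plate and the face.

Emit:
{"api": "send_rows", "payload": {
  "motion": [
    [[1,0,0,-0.03,0],[1,0,0,-0.055,0],[1,0,0,-0.073,0],[1,0,0,-0.073,0],[1,0,0,-0.073,0]]
  ]
}}

```text
t: 2.08
tool_pos: [0.5642, -0.3516, 0.0495]
tool_rot: [0.0, -0.675, 0.738, -0.0]
wrist_force: [-0.5, 0.7, 0.6]
finger_gap: -0.0001
```

Emit:
{"api": "send_rows", "payload": {
  "motion": [
    [[1,-0.007,0.0006,0,0],[1,-0.014,0.0012,0,0],[1,-0.021,0.0018,0,0],[1,-0.028,0.0024,0,0],[1,-0.035,0.003,0,0],[1,-0.042,0.0036,0,0],[1,-0.049,0.0043,0,0],[1,-0.056,0.0049,0,0],[1,-0.063,0.0055,0,0],[1,-0.07,0.0061,0,0],[1,-0.074,0.0065,0,0],[1,-0.074,0.0065,0,0]]
  ]
}}

```text
t: 3.08
tool_pos: [0.4911, -0.3449, 0.0505]
tool_rot: [0.001, -0.675, 0.738, -0.002]
wrist_force: [3.8, -0.3, -1.4]
finger_gap: 0.0
```

```bash
cat >> h.py <<'E'
O=np.array([.582,-.3515]);u=np.array([np.cos(np.radians(-5)),np.sin(np.radians(-5))]);n=np.array([-u[1],u[0]])
def J(P): q=np.atleast_2d(P)[:,:2]-O; return np.c_[q@u,q@n]*1000
E
python3 - <<'E'
from h import *
s=r.read_state(); print(s["tool_pos"],J(s["tool_pos"]),s["wrist_force"])
a=cam("top")["image"]; c=cam("scene")["image"]
A=cv2.resize(a[140:260,380:480],None,fx=4,fy=4,interpolation=cv2.INTER_CUBIC)
B=cv2.resize(c[130:250,340:440],None,fx=4,fy=4,interpolation=cv2.INTER_CUBIC)
save(np.hstack([A,B]),"m2.png")
E
```

```text
[ 0.49107372 -0.34487427  0.050488  ] [[-91.15774731  -1.32422965]] [ 3.84454042 -0.34112571 -1.37931771]
```

View pics/m2.png

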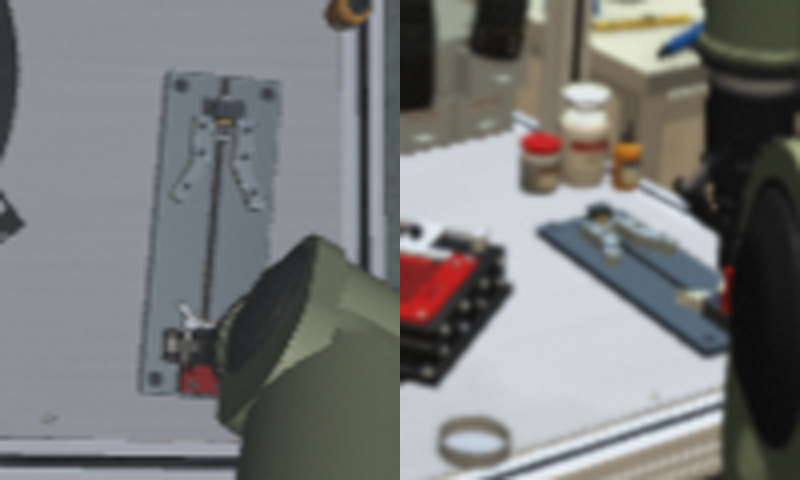

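The slide is back at about −65 mm (white jaws moved from crop row ~230 to ~315). I'm backing off, rising and going to the bar.

Emit:
{"api": "send_rows", "payload": {
  "motion": [
    [[1,0.007,0,0,0],[1,0.007,0,0.04,0],[1,0.007,0,0.08,0],[0.5,0.005,0.03,0.11,0.02],[0.2,0.002,0.07,0.12,0.05],[-0.2,0,0.11,0.12,0.08],[-0.2,-0.003,0.15,0.12,0.11],[-0.2,-0.006,0.19,0.12,0.14],[-0.2,-0.01,0.23,0.12,0.17],[-0.2,-0.013,0.27,0.12,0.2],[-0.2,-0.016,0.31,0.12,0.23],[-0.2,-0.019,0.35,0.12,0.26]]
  ]
}}

```text
t: 4.18
tool_pos: [0.4711, 0.0077, 0.169]
tool_rot: [0.0, 0.914, -0.407, 0.0]
wrist_force: [2.3, 0.1, 0.4]
finger_gap: 0.0509
```

Emit:
{"api": "send_rows", "payload": {
  "motion": [
    [[-0.2,-0.002,0.04,0,0.03],[-0.2,-0.003,0.08,0,0.06],[-0.2,-0.004,0.12,0,0.06],[-0.2,-0.004,0.158,0,0.06],[-0.2,-0.004,0.158,-0.02,0.06],[-0.2,-0.004,0.158,-0.06,0.06],[-0.2,-0.004,0.158,-0.09,0.06],[-0.2,-0.004,0.158,-0.11,0.06],[-0.2,-0.004,0.158,-0.11,0.06],[-0.2,-0.004,0.158,-0.11,0.06]]
  ]
}}

```text
t: 5.02
tool_pos: [0.4673, 0.164, 0.0584]
tool_rot: [0.001, 0.947, -0.321, -0.0]
wrist_force: [0.0, -0.3, 0.7]
finger_gap: 0.0512
```

```bash
python3 - <<'E'
from h import *
s=r.read_state(); print(s["tool_pos"],s["tool_rot"],s["wrist_force"])
a=cam("top"); c=cam("scene")
print(proj(a,[s["tool_pos"],[.467,.166,.02]]),proj(c,[s["tool_pos"],[.467,.166,.02]]))
a=a["image"];c=c["image"]
# slide
A=cv2.resize(a[140:260,380:480],None,fx=3.3,fy=4,interpolation=cv2.INTER_CUBIC)
A=cv2.resize(a[140:260,380:480],None,fx=4,fy=4,interpolation=cv2.INTER_CUBIC)
B=cv2.resize(c[190:290,240:340],None,fx=4.8,fy=4.8,interpolation=cv2.INTER_CUBIC)[:480,:400]
save(np.hstack([A,B]),"m3.png")
E
```

```text
[0.46728066 0.16398883 0.05844144] [ 5.65661390e-04  9.47145213e-01 -3.20804376e-01 -4.20607845e-04] [ 0.00593042 -0.25995725  0.67070703]
[[273.86405294 232.85340093]
 [274.37714091 232.85071582]] [[289.17814262 239.10808262]
 [288.93210745 251.09005946]]
```

View pics/m3.png

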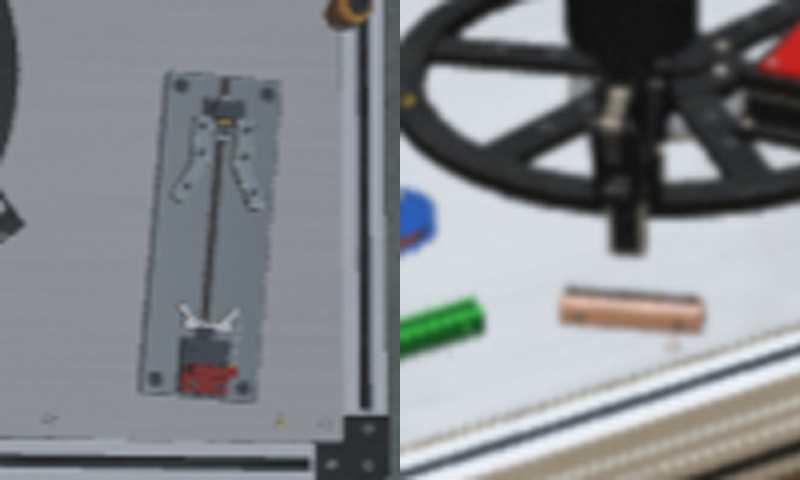

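The slide is well back (jaws at crop row ~320) and the gripper stands over the bar, across its middle. I'm descending to grasp it.

Emit:
{"api": "send_rows", "payload": {
  "motion": [
    [[-0.2,0,0.0015,-0.025,0],[-0.2,0,0.0015,-0.045,0],[-0.2,0,0.0015,-0.054,0],[-0.2,0,0.0015,-0.054,0],[0.9,0,0.0015,-0.054,0],[0.9,0,0.0015,-0.054,0],[0.9,0,0.0015,-0.054,0],[0.9,0,0.0015,-0.054,0],[0.9,0,0.0015,-0.054,0],[0.9,0,0.0015,-0.054,0]]
  ],
  "newtons": 50
}}

```text
t: 5.95
tool_pos: [0.4682, 0.1657, 0.0057]
tool_rot: [-0.001, 0.947, -0.321, 0.001]
wrist_force: [-2.4, -1.1, 12.6]
finger_gap: 0.0167
```

Emit:
{"api": "send_rows", "payload": {
  "motion": [
    [[0.9,0,0,0.02,0],[0.9,0,0,0.05,0],[0.9,0,0,0.09,0],[0.9,0,0,0.12,0],[0.9,0,0,0.12,0],[0.9,0,0,0.12,0]]
  ]
}}

```text
t: 6.45
tool_pos: [0.4685, 0.1655, 0.1265]
tool_rot: [-0.001, 0.947, -0.321, 0.002]
wrist_force: [-0.4, -0.5, -3.0]
finger_gap: 0.0163
```

```bash
python3 - <<'E'
from h import *
s=r.read_state(); print(s["tool_pos"],s["tool_rot"],s["wrist_force"],s["finger_gap"])
a=cam("top"); c=cam("scene")
p=proj(c,[s["tool_pos"]])[0].astype(int);print(p)
A=a["image"][180:260,220:320]; A=cv2.resize(A,(400,320),interpolation=cv2.INTER_CUBIC)
B=c["image"][p[1]-40:p[1]+40,p[0]-50:p[0]+50]; B=cv2.resize(B,(400,320),interpolation=cv2.INTER_CUBIC)
save(np.hstack([A,B]),"m4.png")
E
```

```text
[0.46852543 0.16554151 0.12649329] [-0.00124157  0.9469933  -0.32124654  0.00167611] [-0.39221274 -0.492525   -3.03184688] 0.016267040681107094
[287 217]
```

View pics/m4.png

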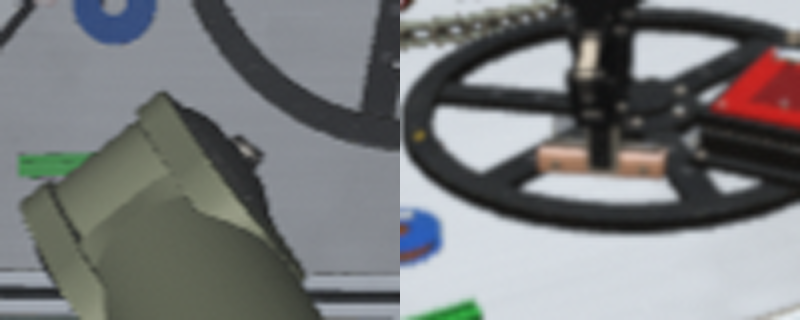

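Bar held level and square (scene crop). I'm carrying it to the jig.

Emit:
{"api": "send_rows", "payload": {
  "motion": [
    [[0.9,0.009,-0.03,0.03,-0.02],[0.9,0.018,-0.07,0.05,-0.045],[0.9,0.027,-0.11,0.05,-0.07],[0.9,0.036,-0.15,0.05,-0.095],[0.9,0.045,-0.19,0.05,-0.12],[0.9,0.054,-0.23,0.05,-0.15],[0.9,0.063,-0.27,0.05,-0.18],[0.9,0.072,-0.31,0.05,-0.21],[0.9,0.081,-0.35,0.05,-0.24],[0.9,0.09,-0.39,0.05,-0.27],[0.9,0.099,-0.43,0.05,-0.3],[0.9,0.108,-0.47,0.05,-0.32]]
  ]
}}

```text
t: 7.55
tool_pos: [0.5749, -0.3063, 0.1727]
tool_rot: [-0.001, -0.674, 0.739, 0.001]
wrist_force: [0.4, 0.5, -1.0]
finger_gap: 0.0163
```

Emit:
{"api": "send_rows", "payload": {
  "motion": [
    [[0.9,0.004,-0.02,0,0],[0.9,0.0085,-0.0475,0,0],[0.9,0.0085,-0.0475,-0.03,0],[0.9,0.0085,-0.0475,-0.07,0],[0.9,0.0085,-0.0475,-0.09,0],[0.9,0.0085,-0.0475,-0.1,0],[0.9,0.0085,-0.0475,-0.1,0],[0.9,0.0085,-0.0475,-0.1,0]]
  ]
}}

```text
t: 8.22
tool_pos: [0.584, -0.352, 0.0743]
tool_rot: [-0.0, -0.675, 0.737, 0.0]
wrist_force: [0.7, 0.8, -1.1]
finger_gap: 0.0161
```

```bash
python3 - <<'E'
from h import *
s=r.read_state(); print(s["tool_pos"],J(s["tool_pos"]),s["tool_rot"],s["wrist_force"],s["finger_gap"])
a=cam("top"); c=cam("scene")
p=proj(c,[s["tool_pos"]])[0].astype(int);print(p)
A=a["image"][150:250,390:490]; A=cv2.resize(A,(400,400),interpolation=cv2.INTER_CUBIC)
B=c["image"][145:225,350:430]; B=cv2.resize(B,(400,400),interpolation=cv2.INTER_CUBIC)
save(np.hstack([A,B]),"m5.png")
E
```

```text
[ 0.58400171 -0.35200407  0.07428593] [[ 2.03802167 -0.32768975]] [-2.25241590e-04 -6.75420303e-01  7.37432913e-01  2.48118381e-04] [ 0.73575325  0.80290864 -1.05645241] 0.016081401944184868
[406 182]
```

View pics/m5.png

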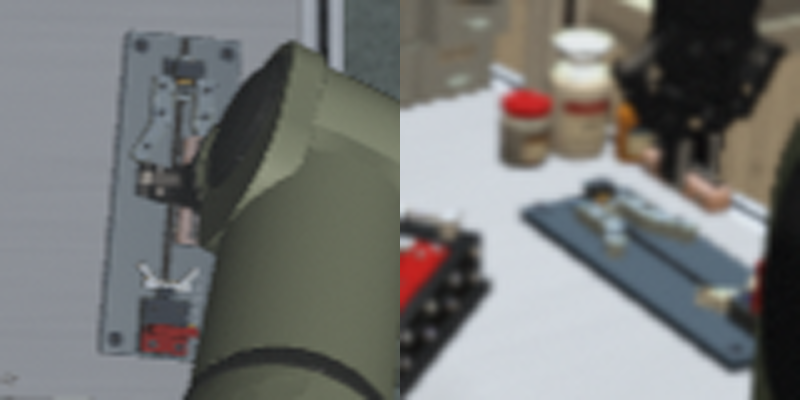

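Bar hangs over the mouth between guides and jaws, aligned with the slot. Lowering.

Emit:
{"api": "send_rows", "payload": {
  "motion": [
    [[0.9,0,0,-0.025,0],[0.9,0,0,-0.045,0],[0.9,0,0,-0.053,0],[0.9,0,0,-0.0555,0],[0.9,0,0,-0.0555,0],[0.9,0,0,-0.0555,0]]
  ]
}}

```text
t: 8.82
tool_pos: [0.5847, -0.3524, 0.0202]
tool_rot: [0.0, -0.675, 0.738, -0.001]
wrist_force: [0.3, -0.2, -1.2]
finger_gap: 0.0164
```

Emit:
{"api": "send_rows", "payload": {
  "motion": [
    [[0.9,0,0,-0.001,0],[0.9,0,0,-0.002,0],[0.9,0,0,-0.0025,0],[0.9,0,0,-0.0025,0],[0.9,0,0,-0.0025,0]]
  ]
}}

```text
t: 9.23
tool_pos: [0.5845, -0.3524, 0.0178]
tool_rot: [0.0, -0.675, 0.738, -0.001]
wrist_force: [-3.4, 2.6, 12.4]
finger_gap: 0.0163
```

Emit:
{"api": "send_rows", "payload": {
  "motion": [
    [[0.9,0,0,0.0005,0],[0.3,0,0,0.001,0],[0,0,0,0.001,0],[-0.2,0,0,0.001,0],[-0.2,0,0,0.001,0],[-0.2,0,0,0.001,0],[-0.2,0,0,0.02,0],[-0.2,0,0,0.05,0],[-0.2,0,0,0.09,0],[-0.2,0,0,0.13,0],[-0.2,0,0,0.15,0]]
  ]
}}

```text
t: 10.15
tool_pos: [0.5851, -0.3528, 0.1712]
tool_rot: [0.001, -0.675, 0.738, -0.002]
wrist_force: [0.1, -0.8, 1.3]
finger_gap: 0.0513
```

```bash
python3 - <<'E'
from h import *
a=cam("top"); c=cam("scene")
A=a["image"][150:250,390:490]; A=cv2.resize(A,(400,400),interpolation=cv2.INTER_CUBIC)
B=c["image"][145:225,350:430]; B=cv2.resize(B,(400,400),interpolation=cv2.INTER_CUBIC)
save(np.hstack([A,B]),"m6.png")
E
```

```text
(no output)
```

View pics/m6.png

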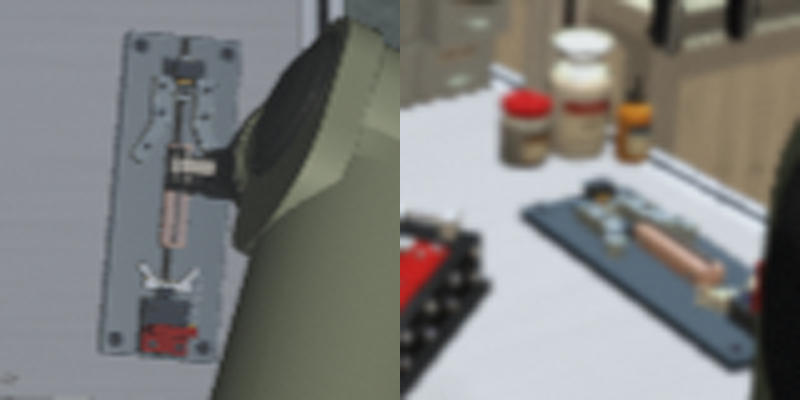

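Bar lies flat in line on the slot (crop ~ (178,200)), between the jaws and the guides. Next I'll measure the slide and the stop.

```bash
python3 - <<'E'
from h import *
d=cam("top"); im=d["image"]; b=im.astype(int)
m=np.zeros(im.shape[:2],np.uint8); m[215:245,420:450]=((b[...,0]>b[...,1]+40))[215:245,420:450]
ys,xs=np.nonzero(m); P=bydepth(d,np.c_[xs,ys]); hi=P[:,2]>.055
q=J(onplane(d,np.c_[xs,ys],.0675))[hi]; print("red top",hi.sum(),q.mean(0),np.ptp(q,axis=0))
m=np.zeros(im.shape[:2],np.uint8); m[183:216,420:446]=((b[...,0]-b[...,2])>8)[183:216,420:446]
ys,xs=np.nonzero(m); q=J(onplane(d,np.c_[xs,ys],.028)); print("bar visible",q.min(0),q.max(0))
ok=q[:,0]<-5; print(q[ok].mean(0))
A=cv2.resize(im[155:200,410:455],(720,720),interpolation=cv2.INTER_CUBIC); save(A[:600],"stop.png")
E
```

```text
red top 24 [-106.95506336    1.32681789] [ 6.94207966 31.83785511]
bar visible [-37.6967033 -26.8679106] [45.91718813  8.28403022]
[-23.08950875   0.24836442]
```

View pics/stop.png

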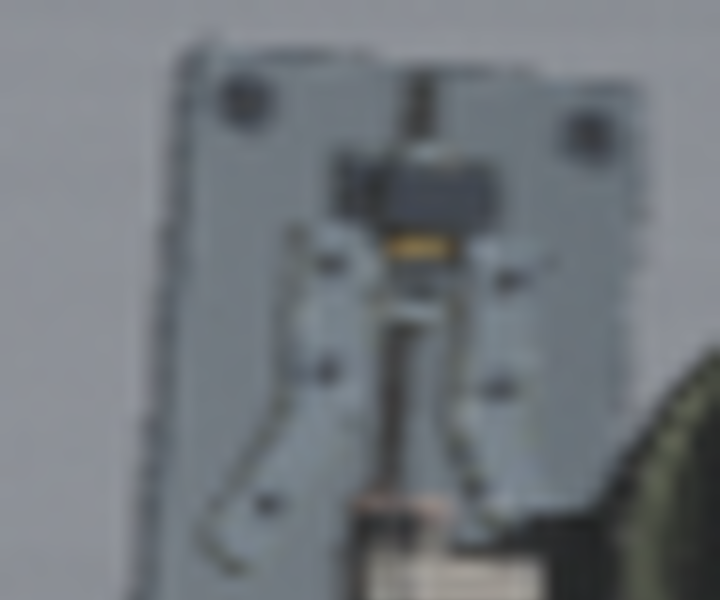

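```bash
python3 - <<'E'
from h import *
d=cam("top"); print(J(onplane(d,[(435.4,174.2),(435.4,174.9),(435.4,175.5)],.021)))
E
```

```text
[[85.11663927 -2.03203102]
 [82.80584474 -2.22996647]
 [80.82549011 -2.39958869]]
```

Emit:
{"api": "send_rows", "payload": {
  "motion": [
    [[1,-0.03,0.003,0,0],[1,-0.07,0.006,0,0],[1,-0.11,0.009,0,0],[1,-0.135,0.0125,0,0],[1,-0.135,0.0125,-0.03,0],[1,-0.135,0.0125,-0.07,0],[1,-0.135,0.0125,-0.1,0],[1,-0.135,0.0125,-0.12,0],[1,-0.135,0.0125,-0.12,0],[1,-0.135,0.0125,-0.12,0]]
  ]
}}

```text
t: 11.18
tool_pos: [0.4481, -0.3389, 0.0451]
tool_rot: [-0.0, -0.675, 0.737, 0.002]
wrist_force: [0.9, -0.2, 1.4]
finger_gap: -0.0002
```

```bash
python3 - <<'E'
from h import *
s=r.read_state(); print(s["tool_pos"],J(s["tool_pos"]),s["wrist_force"])
d=cam("top"); im=d["image"]
A=cv2.resize(im[155:255,400:480],(640,800),interpolation=cv2.INTER_CUBIC)[200:]; save(A,"m7.png")
E
```

```text
[ 0.44805193 -0.33891794  0.04514953] [[-134.534956      0.85983497]] [ 0.87826191 -0.16284294  1.44878561]
```

View pics/m7.png

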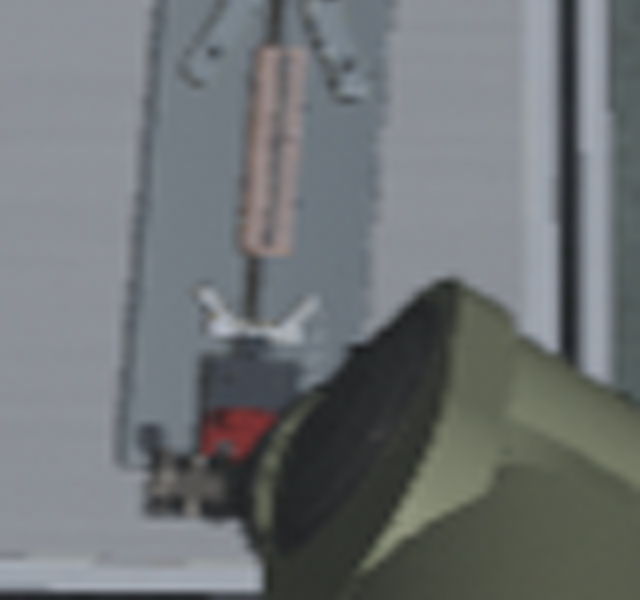

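Emit:
{"api": "send_rows", "payload": {
  "motion": [
    [[1,0.004,-0.0003,0,0],[1,0.008,-0.0007,0,0],[1,0.012,-0.001,0,0],[1,0.016,-0.0014,0,0],[1,0.02,-0.0017,0,0],[1,0.024,-0.0021,0,0],[1,0.028,-0.0024,0,0],[1,0.032,-0.0028,0,0],[1,0.036,-0.0031,0,0],[1,0.04,-0.0035,0,0],[1,0.042,-0.0037,0,0],[1,0.042,-0.0037,0,0]]
  ]
}}

```text
t: 12.23
tool_pos: [0.4906, -0.3434, 0.0469]
tool_rot: [-0.0, -0.675, 0.738, 0.0]
wrist_force: [-6.3, 1.0, 5.0]
finger_gap: -0.0006
```

```bash
python3 - <<'E'
from h import *
s=r.read_state(); print(s["tool_pos"],J(s["tool_pos"]),s["wrist_force"])
d=cam("top"); im=d["image"]
A=cv2.resize(im[155:255,400:480],(640,800),interpolation=cv2.INTER_CUBIC)[100:700]; save(A,"m8.png")
E
```

```text
[ 0.49058808 -0.34342096  0.04685756] [[-9.17682004e+01  8.12283841e-02]] [-6.28127018  0.95599193  5.04726158]
```

View pics/m8.png

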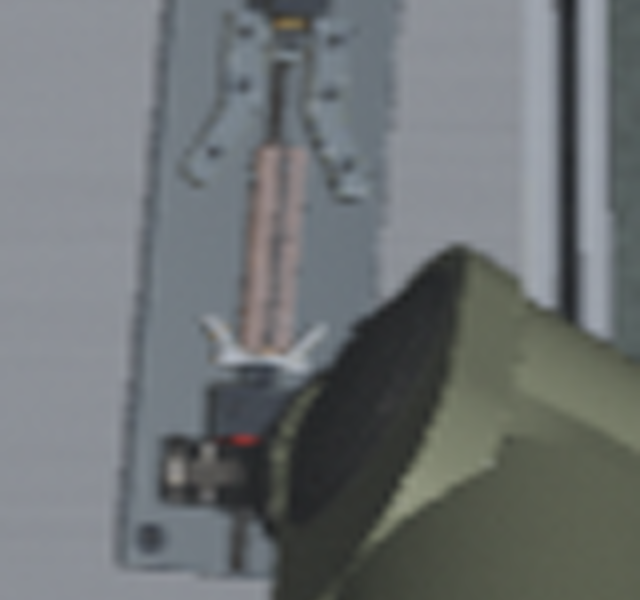

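Bar's rear end is at the pusher face between the jaws; about 37 mm to the stop. Continuing.

Emit:
{"api": "send_rows", "payload": {
  "motion": [
    [[1,0.003,-0.0003,0,0],[1,0.006,-0.0005,0,0],[1,0.009,-0.0008,0,0],[1,0.012,-0.001,0,0],[1,0.014,-0.0012,0,0],[1,0.016,-0.0014,0,0],[1,0.018,-0.0016,0,0],[1,0.02,-0.0017,0,0],[1,0.022,-0.0019,0,0],[1,0.024,-0.0021,0,0],[1,0.025,-0.0022,0,0],[1,0.026,-0.0023,0,0]]
  ]
}}

```text
t: 13.28
tool_pos: [0.5159, -0.3457, 0.0468]
tool_rot: [-0.001, -0.675, 0.738, 0.001]
wrist_force: [-10.1, 1.9, 7.4]
finger_gap: 0.0
```

```bash
python3 - <<'E'
from h import *
s=r.read_state(); print(s["tool_pos"],J(s["tool_pos"]),s["wrist_force"])
d=cam("top"); im=d["image"]
A=cv2.resize(im[155:255,400:480],(640,800),interpolation=cv2.INTER_CUBIC)[0:600]; save(A,"m9.png")
E
```

```text
[ 0.51590144 -0.34566078  0.04683479] [[-6.63559551e+01  5.61314361e-02]] [-10.13674786   1.85581414   7.42514281]
```

View pics/m9.png

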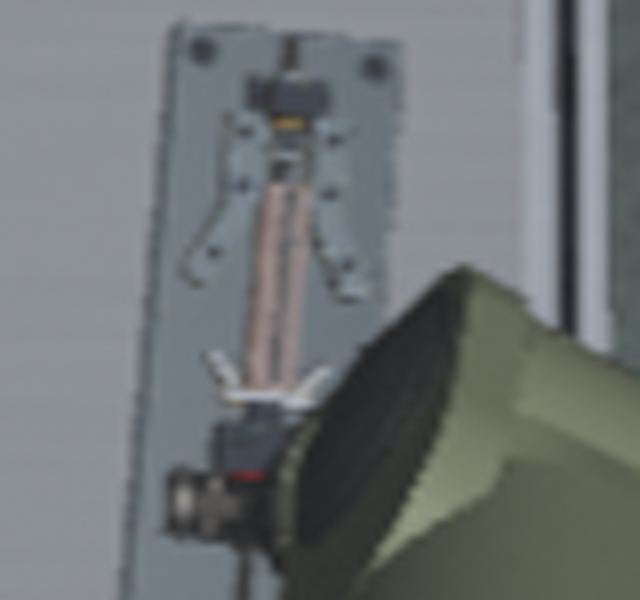

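Bar is in the throat, its front end ~7–10 mm from the stop tip. Slow steps now, watching force (drag baseline ≈10 N).

Emit:
{"api": "send_rows", "payload": {
  "motion": [
    [[1,0.0005,0,0,0],[1,0.001,-0.0001,0,0],[1,0.0015,-0.0001,0,0],[1,0.002,-0.0002,0,0],[1,0.0025,-0.0002,0,0],[1,0.003,-0.0003,0,0],[1,0.0035,-0.0003,0,0],[1,0.004,-0.0003,0,0]]
  ]
}}

```text
t: 14.0
tool_pos: [0.5198, -0.346, 0.0468]
tool_rot: [-0.001, -0.675, 0.738, 0.001]
wrist_force: [-10.7, 1.3, 7.5]
finger_gap: 0.0
```

Emit:
{"api": "send_rows", "payload": {
  "motion": [
    [[1,0.0003,0,0,0],[1,0.0006,0,0,0],[1,0.0009,-0.0001,0,0],[1,0.0012,-0.0001,0,0],[1,0.0015,-0.0001,0,0]]
  ]
}}

```text
t: 14.42
tool_pos: [0.5213, -0.3461, 0.0468]
tool_rot: [-0.001, -0.675, 0.738, 0.001]
wrist_force: [-11.3, 0.8, 7.7]
finger_gap: -0.0
```

Emit:
{"api": "send_rows", "payload": {
  "motion": [
    [[1,0.0003,0,0,0],[1,0.0006,0,0,0],[1,0.0009,-0.0001,0,0],[1,0.0012,-0.0001,0,0]]
  ]
}}

```text
t: 14.75
tool_pos: [0.5225, -0.3462, 0.0468]
tool_rot: [-0.001, -0.675, 0.738, 0.001]
wrist_force: [-10.1, 0.3, 7.7]
finger_gap: -0.0002
```

Emit:
{"api": "send_rows", "payload": {
  "motion": [
    [[1,0.0003,0,0,0],[1,0.0006,0,0,0],[1,0.0009,-0.0001,0,0]]
  ]
}}

```text
t: 15.0
tool_pos: [0.5234, -0.3462, 0.0468]
tool_rot: [-0.001, -0.675, 0.738, 0.001]
wrist_force: [-10.9, 2.2, 7.3]
finger_gap: 0.0003
```

Emit:
{"api": "send_rows", "payload": {
  "motion": [
    [[1,0.0003,0,0,0],[1,0.0006,0,0,0],[1,0.0009,-0.0001,0,0]]
  ]
}}

```text
t: 15.25
tool_pos: [0.5243, -0.3464, 0.0468]
tool_rot: [-0.001, -0.675, 0.738, 0.001]
wrist_force: [-10.5, 1.6, 7.0]
finger_gap: 0.0001
```

Emit:
{"api": "send_rows", "payload": {
  "motion": [
    [[1,0.0003,0,0,0],[1,0.0006,0,0,0],[1,0.0009,-0.0001,0,0]]
  ]
}}

```text
t: 15.5
tool_pos: [0.5252, -0.3465, 0.0468]
tool_rot: [-0.001, -0.675, 0.738, 0.001]
wrist_force: [-10.4, 1.9, 7.3]
finger_gap: -0.0001
```

```bash
python3 - <<'E'
from h import *
s=r.read_state(); print(s["tool_pos"],J(s["tool_pos"]),s["wrist_force"])
d=cam("top"); im=d["image"]
A=cv2.resize(im[155:200,410:455],(720,720),interpolation=cv2.INTER_CUBIC); save(A[:600],"m10.png")
E
```

```text
[ 0.52519953 -0.34647463  0.04680773] [[-5.70223157e+01  5.57624550e-02]] [-10.39812175   1.85861458   7.33593975]
```

View pics/m10.png

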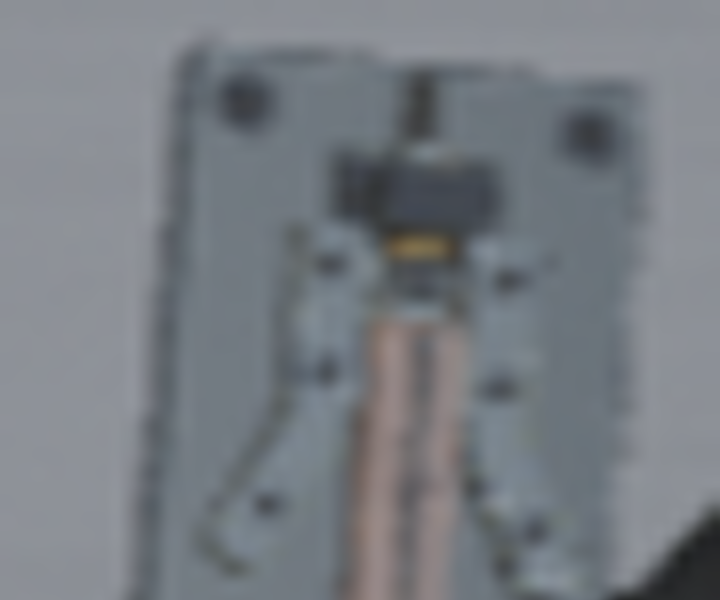

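Bar is centred in the throat, front edge (crop row ~318) nearly at the stop tip (~310). Finer steps.

Emit:
{"api": "send_rows", "payload": {
  "motion": [
    [[1,0.0003,0,0,0],[1,0.0006,0,0,0],[1,0.0006,0,0,0]]
  ]
}}

```text
t: 15.8
tool_pos: [0.5259, -0.3465, 0.0468]
tool_rot: [-0.001, -0.675, 0.738, 0.001]
wrist_force: [-10.4, 0.9, 5.7]
finger_gap: -0.0001
```

Emit:
{"api": "send_rows", "payload": {
  "motion": [
    [[1,0.0003,0,0,0],[1,0.0006,-0.0001,0,0],[1,0.0006,-0.0001,0,0]]
  ]
}}

```text
t: 16.05
tool_pos: [0.5263, -0.3465, 0.0468]
tool_rot: [-0.001, -0.675, 0.738, 0.001]
wrist_force: [-11.4, 2.1, 7.6]
finger_gap: -0.0
```

Emit:
{"api": "send_rows", "payload": {
  "motion": [
    [[1,0.0003,0,0,0],[1,0.0006,0,0,0],[1,0.0006,0,0,0]]
  ]
}}

```text
t: 16.3
tool_pos: [0.5267, -0.3465, 0.0468]
tool_rot: [-0.001, -0.675, 0.738, 0.001]
wrist_force: [-12.7, 2.1, 8.7]
finger_gap: 0.0
```

Force is starting to climb (contact near tool x ≈ 0.526).

Emit:
{"api": "send_rows", "payload": {
  "motion": [
    [[1,0.0003,0,0,0],[1,0.0006,0,0,0],[1,0.0006,0,0,0]]
  ]
}}

```text
t: 16.55
tool_pos: [0.527, -0.3466, 0.0468]
tool_rot: [-0.001, -0.675, 0.738, 0.001]
wrist_force: [-14.2, 2.4, 10.1]
finger_gap: 0.0002
```

Emit:
{"api": "send_rows", "payload": {
  "motion": [
    [[1,0.0003,0,0,0],[1,0.0005,0,0,0],[1,0.0005,0,0,0]]
  ]
}}

```text
t: 16.8
tool_pos: [0.5273, -0.3466, 0.0468]
tool_rot: [-0.001, -0.675, 0.738, 0.001]
wrist_force: [-15.5, 2.5, 11.3]
finger_gap: -0.0001
```

Emit:
{"api": "send_rows", "payload": {
  "motion": [
    [[1,0.0003,0,0,0],[1,0.0005,0,0,0],[1,0.0005,0,0,0],[1,0.0005,0,0,0]]
  ]
}}

```text
t: 17.13
tool_pos: [0.5276, -0.3467, 0.0468]
tool_rot: [-0.001, -0.675, 0.738, 0.002]
wrist_force: [-17.3, 2.2, 12.1]
finger_gap: 0.0001
```

Emit:
{"api": "send_rows", "payload": {
  "motion": [
    [[1,0.0002,0,0,0],[1,0.0003,0,0,0],[1,0.0003,0,0,0],[1,0.0003,0,0,0]]
  ]
}}

```text
t: 17.47
tool_pos: [0.5277, -0.3467, 0.0468]
tool_rot: [-0.001, -0.675, 0.738, 0.002]
wrist_force: [-17.8, 2.4, 12.7]
finger_gap: 0.0001
```

≈7 N over the drag. Backing the fingers straight off, then up and clear.

Emit:
{"api": "send_rows", "payload": {
  "motion": [
    [[1,-0.004,0.0003,0,0],[1,-0.012,0.001,0,0],[1,-0.02,0.0017,0,0],[1,-0.02,0.0017,0,0],[1,-0.02,0.0017,0.03,0],[1,-0.02,0.0017,0.07,0],[1,-0.02,0.0017,0.11,0],[1,-0.02,0.0017,0.15,0],[1,-0.06,0.0017,0.18,0],[1,-0.08,0.0017,0.2,0],[1,-0.08,0.0017,0.2,0]]
  ]
}}

```text
t: 18.38
tool_pos: [0.4471, -0.3468, 0.2514]
tool_rot: [0.0, -0.674, 0.739, -0.003]
wrist_force: [-0.6, -0.8, 0.6]
finger_gap: -0.0001
```

```bash
python3 - <<'E'
from h import *
s=r.read_state(); print(s["tool_pos"],s["wrist_force"])
d=cam("top"); im=d["image"]; b=im.astype(int)
m=np.zeros(im.shape[:2],np.uint8); m[170:206,422:446]=((b[...,0]-b[...,2])>8)[170:206,422:446]
m=cv2.morphologyEx(m,cv2.MORPH_CLOSE,np.ones((3,3)));cs,_=cv2.findContours(m,cv2.RETR_EXTERNAL,cv2.CHAIN_APPROX_NONE)
c=max(cs,key=cv2.contourArea); q=J(onplane(d,c.reshape(-1,2),.028)); print(cv2.minAreaRect(q.astype(np.float32)))
o=np.load("top0.npy").astype(int); diff=np.abs(o-b).max(2)[140:260,180:360]>45; print("changed px left bench",diff.sum(), np.argwhere(diff).mean(0)+[140,180] if diff.any() else "")
A=cv2.resize(im[155:255,400:480],(640,800),interpolation=cv2.INTER_CUBIC)[0:600]
save(A,"m11.png"); save(im,"top_end.png")
save(cv2.resize(cam("scene")["image"][160:280,170:430],None,fx=3,fy=3,interpolation=cv2.INTER_CUBIC),"scene_end.png")
E
```

```text
[ 0.44709825 -0.34682299  0.2514427 ] [-0.62655088 -0.83602587  0.61949541]
((41.890098571777344, -1.3469409942626953), (80.52188110351562, 20.600217819213867), 1.3120665550231934)
changed px left bench 0
```

View pics/m11.png

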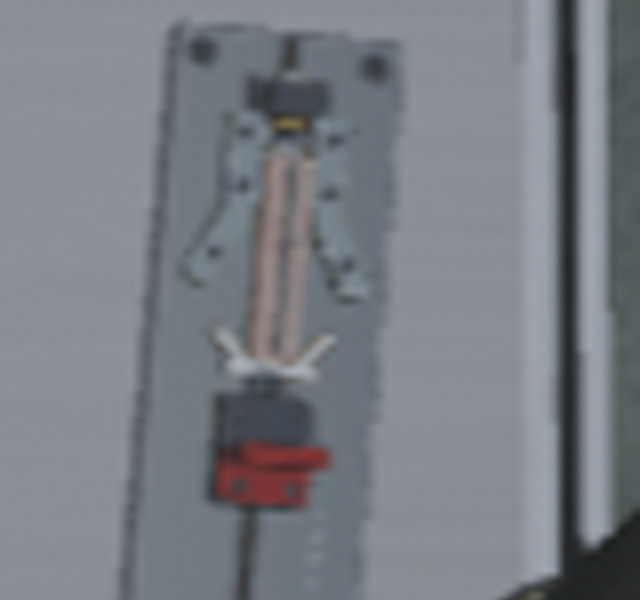

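View pics/scene_end.png

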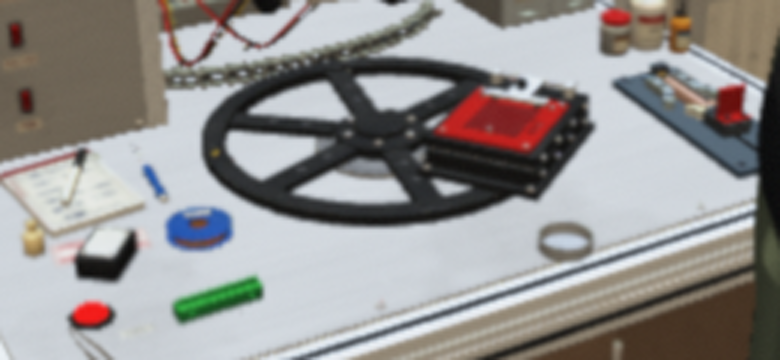

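```bash
python3 -c "
from station import ticket; print(ticket.close_job())"
```

```text
the job is handed in; nothing more can be done
None
```

The hot bar is loaded in the jig: it lies flat in the channel, strip up, held between the slide and the sprung stop. I handed the job in at about 18.5 s; handing in gives no verdict.

I drew the slide back to about −67 mm and laid the bar in the mouth with its centre at about jig x +3 mm. I then pushed the slide up with shut fingers until the wrist force read about 17.8 N. The drag alone had read about 10.6 N, so the spring force is about 7 N at roughly 1.7 mm compression. I backed the fingers off and the arm is clear.

**Bar position:** the last images put the bar centre at jig x of about 42 mm. Lateral offset read about −1.3 mm and yaw about 1.3°. Both are rough, because one pixel covers about 3 mm.

**Slide:** I did not re-measure the force after letting go. The slide looks unmoved, with its face still against the bar.

**Bystanders:** they look unmoved in the scene view. My numeric check, a top-view pixel difference, showed no change even where the bar had been removed. It is too coarse to prove anything, so I relied on the pictures.

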